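# Lock the hot-air dryer on over the basin

## Robot

A 7-joint arm with a two-finger parallel gripper is mounted at the origin on a cart in front of the work surface, level with it; the furniture and walls round the work are solid. World frame = base frame: x ahead of the robot, y to its left, z up, the work surface at z = 0. Lengths are in m, angles in degrees, forces in N, time in s.
With the tool pointing down it reaches from about 0.425 to 0.875 m from the base axis. Payload 4.7 kg.
Tool frame: the origin (TCP) lies on the centre line of the jaws, within the pads' length; the fingertips stand 11 mm ahead of it and the grasp point (between the pads) lies 8 mm behind it (finger_overhang is the x of the fingertips in the tool frame, in m); x points along the fingers, z is the direction in which the jaws open and shut, and the axes are right-handed (so a half turn about x gives the same grasp; the last joint's range is limited). The gripper opens to 87 mm and grips with 3 to 60 N. Pads are 19 mm wide; open, the fingers measure 117 mm over their backs; the gripper's body (75 mm by 190 mm) begins 51 mm behind the grasp point.
Start: joints at [-62.217, 18.392, -4.016, 83.108, 1.295, 78.541, -3.26], TCP at [0.295, 0.579, 0.234] pointing down, gripper open.
Joint ranges: [-163.93, 163.93], [-17.29, 119.83], [-79.2, 71.16], [3.27, 140.29], [-89.18, 269.18], [5.43, 117.66], [-154.24, 154.24]. Speed limits (degrees/s): [147.25, 147.25, 180, 180, 180, 180, 180].

## Interface

Orientations are given as [roll, pitch, yaw] about the fixed x, y, z axes, in that order (R = Rz(yaw) Ry(pitch) Rx(roll)).
In Python, from cell import get_obs, read_camera, sign_off, cut_out, finger_overhang gives the robot as it stands.
- The arm moves only by the tool servo_tool, never from a script. Its argument "rows" is one flat list of numbers, 5 for each row, row after row: the shift along the world's x, y, z in mm, then the turn about the world's z in degrees, then the closure, from 0 (fully open) to 1 (shut). A call has 1 to 10 rows; each row is the pose to reach, as a shift and turn from the pose commanded when the call began; what a row does not reach only later rows make up. A row lasts 1/12 s, in which the tool goes at most 41.7 mm and 7.16 degrees, less where a joint would pass 70% of its speed; a pose out of reach is approached as far as the arm can. A call with a gripper value outside its range is refused whole. The fingers move at their own pace and stop on an object; "force" is the grip in N (left out, the last holds). Time passes only in rows, so rows that repeat a pose let the fingers close. It gives the time, the measured TCP pose, the force and the opening at its end, in the units of the state.
- get_obs(): the state, without advancing time (a new reading comes with each control period).
- read_camera(name): name is "scene" or "side" or "wrist"; returns a dict with "frame" (480x640x3 uint8, blue, green, red), "range_z" (480x640 float32, m along the optical axis (not along the pixel's ray), 0 where there is no reading), "intrinsics" (3x3 intrinsics, pixels), "cam_to_world" (4x4, takes a point from camera to world coordinates); the wrist camera has in their place "tool_from_camera" (4x4, takes a point from camera to tool coordinates, whose origin is the TCP and whose axes are the tool frame's). Camera axes: x right, y down, z forward; pixel columns grow to the right and rows downward; lengths in m; the calibration is good to about 2 mm. The wrist camera is an equidistant fisheye: a pixel r from the principal point sees the ray r / f radians off the axis. A picture is of the moment at which its call begins: read the wrist's pose just before it.
- sign_off(): hands the job in, once; it reports no verdict.
Trained networks look in a picture, given as the dict that the camera call returned (one of the last four; its "shot" number tells which), for a name from the list of things; names that differ only in an ending like _2 or _b are one class to them, and where a whole thing is asked for, a point or a joint stands for the part that bears it (a point fixed in the world has none). Each returns a list of dicts, best first, with "score" (0 to 1); they miss things now and then, are a little off and sometimes report something else, mostly with a low value. They report only what shows in the picture. A call takes as long as a camera call.
- cut_out(name, picture): "pixels" (480x640 bool, what is visible of it) and "extent" ([centre column, centre row, width, height] in pixels, round what is visible of it).
The state is a dict: "time_s": time; "qpos": joint angles; "joint_velocities": joint speeds; "effort": joint torques, N m; "tool_pos": TCP position; "tool_rot": TCP orientation; "force": force on the tool from outside, world axes, zero at the start; "wrist_torque": the same for the moment, N m; "grip_width": finger opening in m.
Only numpy, scipy, OpenCV 4.12 (cv2) and the standard library are available. Lean on these libraries where they do the work, as an engineer would, in place of code of your own. Each camera call takes 0.05 s, during which the arm holds its last target.

## Task

Set the hot-air dryer on the stand blowing by itself over the porcelain basin: squeeze its trigger fully home and keep it squeezed while you slide the dryer along its rail, to the side its lock button is on, until the stop pad has pushed the button fully in; then ease the trigger so that it catches on the lock. Let go, leaving the dryer over the basin with trigger and button held in, and do not knock over or push away the small bottle on the stand's foot.

Things in the scene. Friction and masses are not known exactly. Their poses are not given: they have to be found in the camera images.
- stand: Fixed bench stand: grey foot plate 155 x 210 x 12 mm, two posts at its back edge carrying two level rods (the rail, top 150 mm high, 70 mm behind the origin), an aluminium stop arm (top 214 mm) on one post. Origin on the bench, under the dryer's axis at rail position 0; x points from the trigger side back to the rail, y along the rail towards the stop pad, z up.
- dryer (a joint): Position of the dryer's carriage on the rail, 0 to 0.056 m, growing along the stand's y towards the stop pad; about 1.5 N of friction, stays where left. The pad (black rubber, 26 x 20 mm, on a set screw through the stop arm, facing the button) is set differently each time: the button first meets it somewhere between 0.029 and 0.040, and is fully in 9.5 mm farther on.
- trigger (a joint): Trigger travel: 0 out, 0.014 m fully squeezed (hard stop). Moves along the stand's +x, straight into the head. Spring 4 N at 0, 10 N fully in. The lock button is blocked (after 1 mm of play) until the trigger is beyond 0.0115; once caught by the lock, the eased trigger rests at 0.008. Squeezing it fully again frees the lock.
- lock_button (a joint): Lock button travel: 0 out, 0.0095 m fully in (hard stop). Moves along the stand's -y, into the head. Return spring 1.6 N at 0, 3.5 N fully in. It must be more than 0.007 in, and be kept there, while the trigger is eased by 6 mm from fully squeezed; it then rests caught at about 0.007.
- grip (a point): Where to grip the dryer, 198 mm above the bench: half-way between the fully squeezed trigger's face (20 mm from here along the stand's -x; 34 mm released) and the back of the head (20 mm along +x). The dryer is an upright grey hot-air tool, nozzle down: head 35 mm in diameter, 170 mm to 221 mm high, narrowing above 210, top free; 49 mm motor housing below. Moves with the dryer along the rail.
- trigger_face (a point): Middle of the trigger's face: black upright bar 14 mm wide, 30 mm high (183 to 213 mm above the bench), on the head's side away from the rail. Moves with the trigger.
- button_face (a point): Centre of the lock button's end face: round grey button, 17 mm in diameter, 203 mm above the bench, sticking out of a black collar on the head's side that looks along the stand's y to the pad; end face 43.5 mm from the dryer's axis when out. Moves with the button.
- nozzle (a point): Centre of the dryer's nozzle mouth, 86 mm above the bench, on the dryer's axis.
- basin_centre (a point): Centre of the mouth of the white porcelain basin (92 mm wide, 36 mm high), fixed on the stand's foot plate below the pad end of the rail; rim 48 mm above the bench.
- vial_centre (a point): Centre, half-way up, of a small white bottle with a screw cap (38 mm wide, 66 mm high) standing loose on the foot plate, at the end away from the basin: a bystander.

How it is judged:
By the outcome, as a careful person would: the job done as asked, in the order asked, and still so for the second after the job is handed in, with the robot touching nothing.
It also fails if it takes over 37 s, if anything falls off the work surface, if the arm or the gripper's body presses on something with over 40 N, if the wrist force passes 120 N, or if a joint passes its speed limit or range.

## Working session

There is one attempt and no reset: what is moved stays moved. The work goes in short steps, Python scripts to look and compute and a tool call to move; the robot and the scene stay as the last step left them, time stands still between calls to the robot, and variables do not carry over. Pictures are saved under pics/ and viewed, and the job is handed in when it is done.

Besides the shell and the picture viewer there is one more tool, called after "Call:" as name(argument=value, ...) on one line, values as JSON. servo_tool: Moves the arm, as the interface text tells. Its arguments: {"type":"object","properties":{"rows":{"type":"array"},"force":{"type":"number"}},"required":["rows"]}

```bash
mkdir -p pics; ls
cat > h.py <<'E'
import numpy as np, cv2
from cell import *
def pts(d):
    K=d["intrinsics"];z=d["range_z"];v,u=np.mgrid[0:480,0:640]
    P=np.stack([(u-K[0,2])/K[0,0]*z,(v-K[1,2])/K[1,1]*z,z],-1)
    T=d["cam_to_world"];W=P@T[:3,:3].T+T[:3,3];W[z<=0]=np.nan
    return W
E
python3 - <<'E'
from h import *
o=get_obs();print(o)
for n in("scene","side"):
    d=read_camera(n);cv2.imwrite(f"pics/{n}0.png",d["frame"]);W=pts(d);np.save(f"{n}0.npy",W)
    print(n,d["cam_to_world"].round(3).tolist())
    for k in("stand","dryer","trigger","lock_button","vial_centre","trigger_face","button_face"):
        try:
            for r in cut_out(k,d)[:2]:
                print(k,round(r["score"],2),np.round(r["extent"]),np.nanmedian(W[r["pixels"]],0).round(3),r["pixels"].sum())
        except Exception as e: print(k,e)
E
```

```text
pics
{'time_s': 0.0, 'qpos': array([-62.21673327,  18.43721381,  -4.0150182 ,  83.17645758,
         1.29399577,  78.53974477,  -3.26102302]), 'joint_velocities': array([ 8.36071997e-02, -1.36610559e-02,  7.05243542e-02, -4.80270400e-02,
       -5.76883971e-05, -4.60080053e-02, -6.68279238e-02]), 'effort': array([-3.49305010e-04, -4.91296005e+01, -4.04215185e-01, -3.12539649e+01,
       -6.40789443e-02,  4.35210345e-02,  1.71829274e-04]), 'tool_pos': array([0.29464458, 0.57877788, 0.2324687 ]), 'tool_rot': array([-177.35836338,   89.89165476, -114.33355671]), 'force': array([-0.09563436, -0.43823237, -0.35190819]), 'wrist_torque': array([-0.00421026,  0.01013539,  0.01441673]), 'grip_width': 0.08734633985109284}
scene [[-0.451, -0.523, 0.723, -0.132], [-0.892, 0.254, -0.373, 0.635], [0.012, -0.814, -0.581, 0.635], [0.0, 0.0, 0.0, 1.0]]
stand 0.93 [306. 263. 156. 171.] [0.497 0.337 0.028] 12055
dryer 0.77 [301. 232.  49.  82.] [0.487 0.335 0.162] 2466
trigger 0.52 [311. 217.  14.  23.] [0.465 0.334 0.202] 282
trigger 0.21 [364. 299.  23.  42.] [0.428 0.263 0.054] 953
lock_button 0.69 [301. 232.  45.  81.] [0.487 0.335 0.162] 2482
lock_button 0.62 [283. 208.  14.   9.] [0.501 0.363 0.206] 132
vial_centre 0.72 [362. 298.  27.  48.] [0.428 0.263 0.053] 942
trigger_face 0.85 [311. 217.  13.  26.] [0.465 0.334 0.202] 272
button_face 0.47 [282. 208.  11.  14.] [0.501 0.363 0.206] 130
button_face 0.2 [308. 262. 154. 173.] [0.496 0.337 0.029] 11769
side [[0.968, -0.139, 0.207, 0.298], [-0.249, -0.489, 0.836, -0.381], [-0.015, -0.861, -0.509, 0.574], [0.0, 0.0, 0.0, 1.0]]
stand 0.9 [345. 269.  94. 161.] [0.519 0.31  0.044] 9784
dryer 0.59 [347. 239.  70.  76.] [0.499 0.308 0.156] 2312
trigger 0.67 [316. 216.  10.  18.] [0.47  0.323 0.204] 189
trigger 0.59 [345. 267. 101. 164.] [0.518 0.309 0.044] 9607
vial_centre 0.73 [311. 320.  20.  40.] [0.437 0.24  0.054] 826
vial_centre 0.24 [318. 217.  11.  13.] [0.47  0.323 0.203] 205
```

Run:
```python
import cv2
a=cv2.imread("pics/scene0.png")[150:380,200:440];b=cv2.imread("pics/side0.png")[150:380,240:480]
cv2.imwrite("pics/a.png",cv2.resize(a,None,fx=2.5,fy=2.5));cv2.imwrite("pics/b.png",cv2.resize(b,None,fx=2.5,fy=2.5))
```

```text
(no output)
```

View pics/a.png

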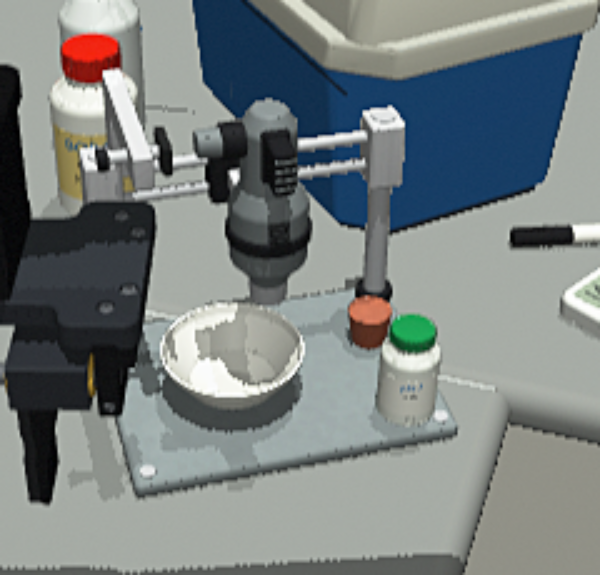

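View pics/b.png

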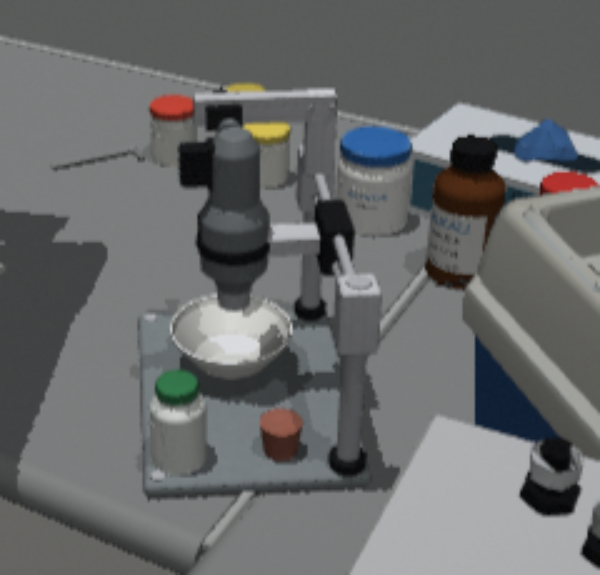

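View pics/scene0.png

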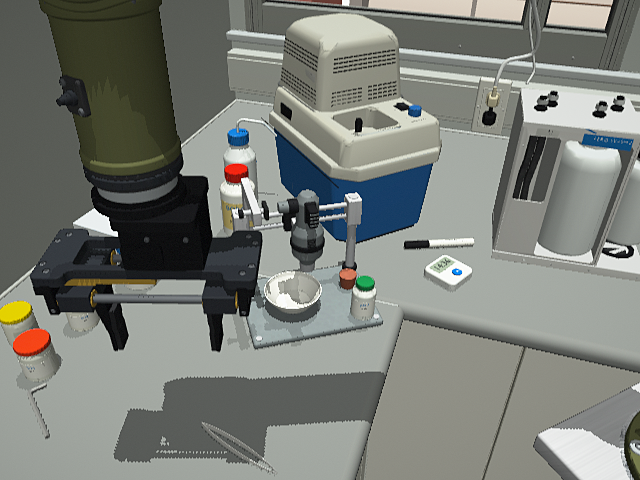

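View pics/side0.png

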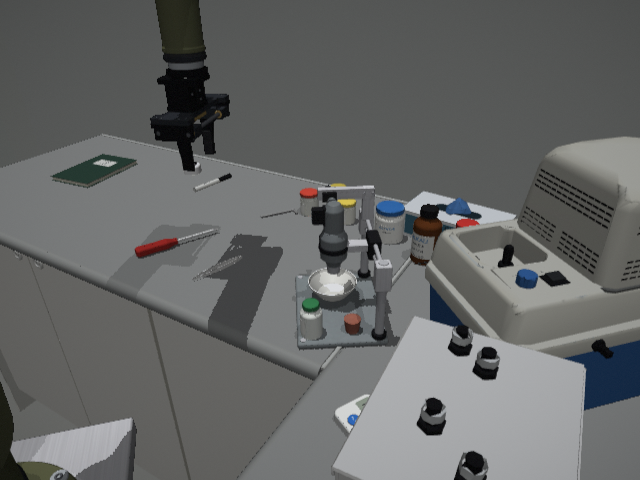

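Run:
```python
from h import *
from scipy.optimize import least_squares
o=get_obs()
from scipy.spatial.transform import Rotation as R
print(R.from_euler("xyz",o["tool_rot"],degrees=True).as_matrix().round(4).tolist())
for n in("scene","side"):
    W=np.load(f"{n}0.npy").reshape(-1,3);W=W[~np.isnan(W[:,0])]
    near=(abs(W[:,0]-.5)<.16)&(abs(W[:,1]-.33)<.18)
    f=W[near&(W[:,2]>.007)&(W[:,2]<.017)]
    r=cv2.minAreaRect((f[:,:2]*1000).astype(np.float32));print(n,"foot",r,len(f),np.median(f[:,2]))
    h=W[near&(W[:,2]>.172)&(W[:,2]<.208)&(np.hypot(W[:,0]-.5,W[:,1]-.33)<.06)]
    print("head z pts",len(h),np.percentile(h,[2,25,50,75,98],axis=0).round(3).tolist())
    ho=W[near&(W[:,2]>.11)&(W[:,2]<.165)&(np.hypot(W[:,0]-.5,W[:,1]-.33)<.05)]
    for nm,p,rad in(("head",h,.0175),("hous",ho,.0245)):
        s=least_squares(lambda c:np.hypot(p[:,0]-c[0],p[:,1]-c[1])-rad,[.5,.33],loss="soft_l1",f_scale=.001);print(nm,s.x.round(4),len(p))
    top=W[near&(W[:,2]>.212)&(W[:,2]<.225)];print("top",len(top),np.median(top,0).round(3))
    rod=W[near&(W[:,2]>.135)&(W[:,2]<.153)];print("rod",len(rod),np.percentile(rod,[5,50,95],axis=0).round(3).tolist())
```

```text
[[0.0001, -0.8912, 0.4536], [0.0001, 0.4536, 0.8912], [-1.0, -0.0, 0.0002]]
scene foot ((545.9090576171875, 296.3348388671875), (216.60023498535156, 285.3482360839844), 67.81169891357422) 5126 0.011233646835163758
head z pts 568 [[0.461, 0.314, 0.173], [0.469, 0.336, 0.189], [0.488, 0.339, 0.198], [0.496, 0.349, 0.203], [0.504, 0.388, 0.208]]
head [0.4805 0.3318] 568
hous [0.4996 0.3253] 939
top 960 [0.543 0.328 0.215]
rod 1302 [[0.475, 0.172, 0.136], [0.556, 0.319, 0.145], [0.632, 0.406, 0.152]]
side foot ((505.4621887207031, 317.3719787597656), (214.17611694335938, 154.4441375732422), 78.7285385131836) 3536 0.011874714069715464
head z pts 606 [[0.463, 0.305, 0.173], [0.48, 0.308, 0.186], [0.492, 0.313, 0.195], [0.503, 0.322, 0.202], [0.517, 0.385, 0.207]]
head [0.4968 0.3244] 606
hous [0.5009 0.3232] 886
top 688 [0.548 0.314 0.215]
rod 1017 [[0.479, 0.202, 0.136], [0.545, 0.301, 0.144], [0.594, 0.385, 0.152]]
```

Run:
```python
from h import *
from scipy.optimize import least_squares
S={}
for n in("scene","side"):
    W=np.load(f"{n}0.npy").reshape(-1,3);W=W[~np.isnan(W[:,0])];S[n]=W
    a=np.radians(-11.3);X=np.array([np.cos(a),np.sin(a)]);Y=np.array([-X[1],X[0]])
    c=np.array([.5003,.324])
    L=np.c_[(W[:,:2]-c)@X,(W[:,:2]-c)@Y,W[:,2]]*1000
    f=L[(abs(L[:,0])<130)&(abs(L[:,1])<135)&(L[:,2]>8)&(L[:,2]<15)]
    f=f[(f[:,0]<100)]
    r=cv2.minAreaRect(f[:,:2].astype(np.float32));print(n,"foot local",r)
    rod=L[(L[:,0]>50)&(L[:,0]<95)&(abs(L[:,1])<95)&(L[:,2]>100)&(L[:,2]<156)]
    H,xe,ye=np.histogram2d(rod[:,1],rod[:,2],bins=[np.arange(-100,101,20),np.arange(100,157,5)]);print(H.astype(int).T)
    t=rod[(rod[:,2]>146.5)&(rod[:,2]<152)]
    for y0 in range(-80,80,20):
        q=t[(t[:,1]>=y0)&(t[:,1]<y0+20)]
        if len(q)>3: print(y0,len(q),np.percentile(q[:,0],[5,50,95]).round(1))
    # stop arm, pad
    arm=L[(L[:,2]>209)&(L[:,2]<218)&(L[:,1]>30)&(L[:,1]<120)&(abs(L[:,0])<100)]
    if len(arm):print("arm",len(arm),np.percentile(arm,[2,50,98],axis=0).round(1).tolist())
    b=L[(L[:,2]>190)&(L[:,2]<216)&(abs(L[:,0])<14)&(L[:,1]>20)&(L[:,1]<115)]
    print("btn/pad hist y",[(int(e),int(k)) for k,e in zip(*np.histogram(b[:,1],bins=np.arange(20,116,3))) if k])
    g=L[(L[:,2]>230)&(abs(L[:,0])<125)&(L[:,1]>-60)&(L[:,1]<120)];print("high",len(g), np.percentile(g,[1,50,99],axis=0).round(0).tolist() if len(g) else"")
    tr=L[(L[:,2]>185)&(L[:,2]<211)&(L[:,0]<-15)&(L[:,0]>-50)&(abs(L[:,1])<20)];print("trig",len(tr),np.percentile(tr,[2,10,50,90],axis=0).round(1).tolist())
    hh=L[(L[:,2]>174)&(L[:,2]<208)&(abs(L[:,0])<25)&(L[:,1]<0)&(L[:,1]>-25)]
    s=least_squares(lambda c:np.hypot(hh[:,0]-c[0],hh[:,1]-c[1])-17.5,[0,0],loss="soft_l1");print("head",len(hh),s.x.round(2))
    tp=L[(L[:,2]>219)&(L[:,2]<224)&(abs(L[:,0])<20)&(abs(L[:,1])<20)];print("top",len(tp),tp.mean(0).round(1))
```

```text
scene foot local ((4.8398895263671875, -1.9978561401367188), (157.4908447265625, 209.71690368652344), 0.026130996644496918)
[[15  0  0  0  0  0  0  0  0  0]
 [10  0  0  0  0  0  0  0  0  0]
 [ 8  0  0  0  0  0  0  0  0  0]
 [28  0  0  0  0  5  3  0  0  0]
 [19 16 12  2  0 14 16 14  5  0]
 [36 38 42 11  0 14 46 50 39  0]
 [28  2  1  0  0 12 14  1  4  9]
 [28  0  0  0  0 15 14  0  2 23]
 [25  8  7  1  0 31 15  1  2 26]
 [35 40 45  8  0 27 40 23  3 27]
 [28 10  7  3  0  7  8  5  5 24]]
-80 42 [64.2 66.  70.7]
-60 42 [63.8 66.3 71.1]
-40 9 [62.8 65.2 70.5]
0 25 [56.  57.5 59.4]
20 34 [58.7 65.  70.8]
40 24 [63.  66.3 69.4]
60 6 [57.4 57.9 59.3]
arm 432 [[-25.1, 33.1, 209.4], [5.0, 78.0, 212.9], [74.0, 85.1, 214.6]]
btn/pad hist y [(20, 31), (23, 32), (26, 30), (29, 33), (32, 26), (35, 25), (38, 24), (41, 28), (44, 18), (59, 5), (62, 16), (65, 34), (68, 9), (71, 5), (74, 23), (77, 24), (80, 24), (83, 43), (86, 12), (89, 10), (92, 12), (95, 21), (98, 20), (101, 12)]
high 0 
trig 256 [[-40.3, -6.0, 185.7], [-39.3, -3.4, 188.3], [-36.6, 6.1, 199.4], [-17.0, 9.7, 209.3]]
head 22 [-2.49  2.48]
[... 419 characters left out ...]
 0  0 19 33 12  0  0 16  4]
 [ 3  4 11 32  6  3  3 11 23  4]
 [ 3 13 21 42 18 11  7 12 39  1]]
-80 17 [65.9 68.7 72.1]
-60 31 [65.5 68.1 72.3]
-40 50 [60.5 68.  77.5]
-20 8 [58.2 58.3 72.5]
20 10 [65.8 69.1 71.5]
40 22 [65.1 67.7 72.2]
60 31 [58.1 68.3 77.7]
arm 325 [[-22.1, 37.5, 209.1], [17.1, 72.0, 212.6], [77.1, 81.2, 214.8]]
btn/pad hist y [(20, 1), (23, 2), (26, 5), (32, 2), (35, 9), (38, 5), (44, 1), (53, 3), (56, 52), (59, 46), (62, 1), (65, 3), (68, 26), (71, 38), (74, 9), (77, 13), (80, 4), (89, 1), (92, 1), (95, 4), (101, 1)]
high 0 
trig 203 [[-38.4, -11.4, 185.8], [-36.8, -10.0, 187.9], [-26.8, -8.1, 198.3], [-16.8, -6.2, 208.8]]
head 407 [-1.34 -0.71]
top 72 [ -1.2  -3.3 220.5]
```

Call:
servo_tool(rows=[10,-12,15,-3,0,30,-37,30,-9,0,54,-68,38,-16,0,78,-98,38,-23,0,103,-128,38,-30,0,127,-159,38,-37,0,150,-187,38,-44,0,170,-212,38,-51,0,185,-231,38,-58,0,197,-246,38,-65,0], force=20)

```text
time_s: 1.63
tool_pos: [0.4937, 0.3304, 0.2719]
tool_rot: [-21.1, 89.9, -23.6]
force: [-0.1, 0.2, -0.8]
grip_width: 0.0873
```

Call:
servo_tool(rows=[4,-5,0,-5,0,6,-8,0,-9,0,6,-8,0,-9.3,0,6,-8,0,-9.3,0])

```text
time_s: 1.97
tool_pos: [0.4978, 0.3253, 0.2716]
tool_rot: [106.8, 90.0, 95.6]
force: [0.7, -0.5, 0.1]
grip_width: 0.0869
```

Run:
```python
from h import *
o=get_obs();print(o["tool_pos"],o["tool_rot"],o["qpos"].round(1),o["force"])
d=read_camera("wrist");cv2.imwrite("pics/w1.png",d["frame"]);print(d["intrinsics"],d["tool_from_camera"].round(3).tolist())
np.savez("w1.npz",z=d["range_z"],K=d["intrinsics"],T=d["tool_from_camera"],p=o["tool_pos"],r=o["tool_rot"])
for k in("dryer","trigger","lock_button","trigger_face","button_face"):
    for r in cut_out(k,d)[:2]: print(k,round(r["score"],2),np.round(r["extent"]))
d=read_camera("side");cv2.imwrite("pics/s1.png",d["frame"])
d=read_camera("scene");cv2.imwrite("pics/c1.png",d["frame"])
```

```text
[0.49781435 0.32532691 0.27164074] [106.83306284  89.99192853  95.64305927] [-47.6  10.7  13.8  88.7  -2.6  81.  -44.8] [ 0.72074339 -0.48279713  0.08509596]
[[371.64829954   0.         316.03809432]
 [  0.         371.64829954 231.86982096]
 [  0.           0.           1.        ]] [[0.001, -0.284, 0.959, -0.152], [0.001, -0.959, -0.284, 0.078], [1.0, 0.001, -0.001, 0.001], [0.0, 0.0, 0.0, 1.0]]
dryer 0.97 [344. 235. 161.  96.]
dryer 0.45 [357. 219. 206. 269.]
trigger 0.56 [278. 251.  33.  35.]
lock_button 0.81 [322. 198.  25.  29.]
trigger_face 0.89 [279. 249.  30.  38.]
button_face 0.59 [322. 197.  31.  28.]
```

View pics/w1.png

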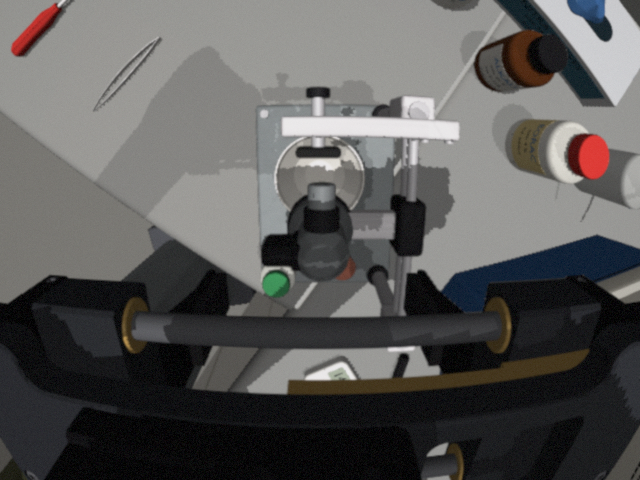

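View pics/c1.png

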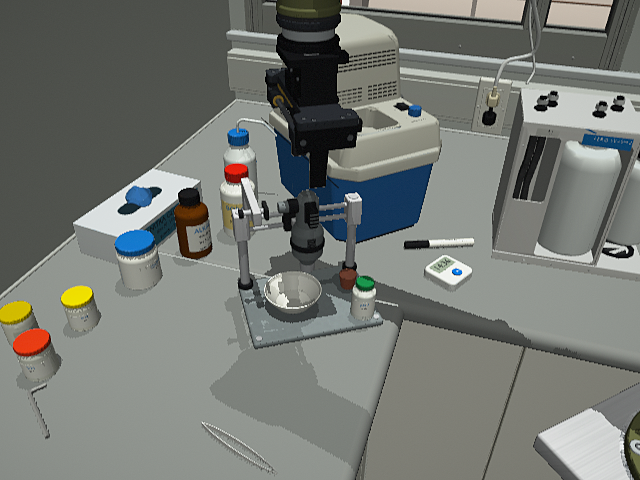

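View pics/s1.png

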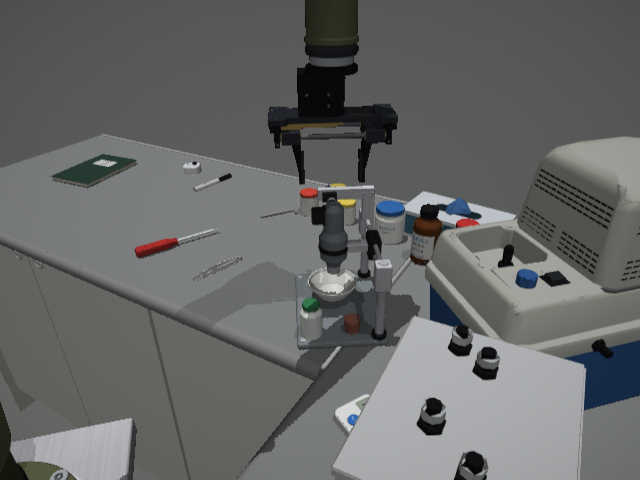

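```bash
cat >> h.py <<'E'
from scipy.spatial.transform import Rotation as R
def wpts(z,K,T,p,r):
    v,u=np.mgrid[0:480,0:640];dx=(u-K[0,2])/K[0,0];dy=(v-K[1,2])/K[1,1];th=np.hypot(dx,dy)+1e-9
    k=np.tan(th)/th*z
    P=np.stack([dx*k,dy*k,z],-1)
    Q=P@T[:3,:3].T+T[:3,3];W=Q@R.from_euler("xyz",r,degrees=True).as_matrix().T+p;W[z<=0]=np.nan;return W
a=np.radians(-11.3);X=np.array([np.cos(a),np.sin(a)]);Y=np.array([-X[1],X[0]]);c=np.array([.4978,.3245])
def loc(W):
    W=W.reshape(-1,3);W=W[~np.isnan(W[:,0])];return np.c_[(W[:,:2]-c)@X,(W[:,:2]-c)@Y,W[:,2]]*1000
E
python3 - <<'E'
from h import *
d=np.load("w1.npz");p=d["p"];L=loc(wpts(d["z"],d["K"],d["T"],p,d["r"]))
def show(n,m):
    q=L[m];print(n,len(q),np.percentile(q,[3,50,97],axis=0).round(1).tolist() if len(q) else "")
x,y,z=L.T
show("foot",(abs(x)<100)&(abs(y)<130)&(z>8)&(z<15))
f=L[(x<90)&(x>-100)&(abs(y)<130)&(z>8)&(z<15)];print(cv2.minAreaRect(f[:,:2].astype(np.float32)))
show("top",(abs(x)<20)&(abs(y)<20)&(z>216)&(z<225))
show("trig",(x<-22)&(x>-55)&(abs(y)<25)&(z>185)&(z<220))
show("btn",(abs(x)<10)&(y<55)&(y>36)&(z>190)&(z<216))
show("btncollar",(abs(x)<12)&(y<60)&(y>20)&(z>190)&(z<225))
show("pad",(abs(x)<16)&(y>52)&(y<72)&(z>185)&(z<218))
show("arm",(abs(x)<60)&(y>60)&(y<100)&(z>208)&(z<219))
for y0 in range(-20,90,20):
    show("rod%d"%y0,(x>50)&(x<95)&(y>y0)&(y<y0+20)&(z>144)&(z<154))
E
```

```text
foot 8527 [[-63.7, -100.9, 10.4], [22.9, 24.6, 12.4], [84.1, 98.6, 14.4]]
((10.760688781738281, -3.0417633056640625), (155.4019775390625, 209.32931518554688), 0.14566022157669067)
top 1579 [[-8.9, -9.7, 216.3], [3.4, 2.2, 220.8], [15.2, 12.6, 222.3]]
trig 578 [[-33.5, -5.4, 188.5], [-27.5, 4.4, 212.4], [-22.4, 7.3, 214.2]]
btn 404 [[-4.4, 36.3, 200.4], [2.7, 40.8, 210.1], [9.7, 44.0, 212.3]]
btncollar 1301 [[-5.5, 20.6, 204.2], [2.8, 31.7, 211.0], [11.2, 43.8, 214.5]]
pad 653 [[-10.4, 60.1, 198.4], [1.5, 64.1, 212.7], [12.8, 70.7, 214.4]]
arm 3561 [[-16.4, 61.3, 209.5], [12.0, 77.2, 214.1], [56.7, 96.3, 215.6]]
rod-20 156 [[50.8, -17.6, 144.0], [62.1, -6.0, 144.9], [64.0, -0.2, 153.7]]
rod0 160 [[50.7, 0.6, 144.1], [62.5, 7.1, 145.1], [63.3, 19.0, 153.8]]
rod20 289 [[64.1, 21.4, 146.8], [72.2, 29.4, 150.7], [79.1, 39.3, 153.4]]
rod40 273 [[69.5, 40.4, 147.6], [72.4, 49.9, 150.6], [76.8, 59.3, 152.1]]
rod60 144 [[69.2, 60.4, 147.6], [72.4, 65.0, 150.6], [76.7, 69.8, 152.6]]
rod80 56 [[59.8, 85.6, 144.5], [60.3, 92.7, 149.7], [60.8, 99.3, 153.8]]
```

Run:
```python
from h import *
d=np.load("w1.npz");p=d["p"];L=loc(wpts(d["z"],d["K"],d["T"],p,d["r"]));x,y,z=L.T
for x0 in range(20,100,6):
    m=(x>x0)&(x<x0+6)&(abs(y)<18)&(z>60);print(x0,m.sum(),z[m].max().round() if m.any() else "")
```

```text
20 492 375.0
26 181 373.0
32 221 146.0
38 460 312.0
44 3253 356.0
50 1086 372.0
56 670 372.0
62 3101 375.0
68 1627 375.0
74 1295 375.0
80 1059 375.0
86 701 375.0
92 236 375.0
98 0
```

Call:
servo_tool(rows=[1,0,-10,0.1,0,2,-0.5,-25,0.1,0,2,-0.5,-38,0.1,0,2,-0.5,-50,0.1,0,2,-0.5,-60,0.1,0,2,-0.5,-69,0.1,0,2,-0.5,-76,0.1,0,2,-0.5,-80,0.1,0,2,-0.5,-81.5,0.1,0,2,-0.5,-81.5,0.1,0], force=20)

```text
time_s: 3.2
tool_pos: [0.4999, 0.3248, 0.19]
tool_rot: [-80.2, 90.0, -91.4]
force: [-0.5, 0.2, 0.3]
grip_width: 0.087
```

Run:
```python
from h import *
o=get_obs();print(o["tool_pos"],o["tool_rot"],o["force"],o["grip_width"])
d=read_camera("side");cv2.imwrite("pics/s2.png",cv2.resize(d["frame"][130:330,240:480],None,fx=3,fy=3))
d=read_camera("scene");cv2.imwrite("pics/c2.png",cv2.resize(d["frame"][130:330,200:440],None,fx=3,fy=3))
```

```text
[0.49988977 0.32480279 0.18995234] [-80.22863414  89.99032937 -91.40117556] [-0.46389504  0.15566405  0.34092347] 0.08702319416414986
```

View pics/s2.png

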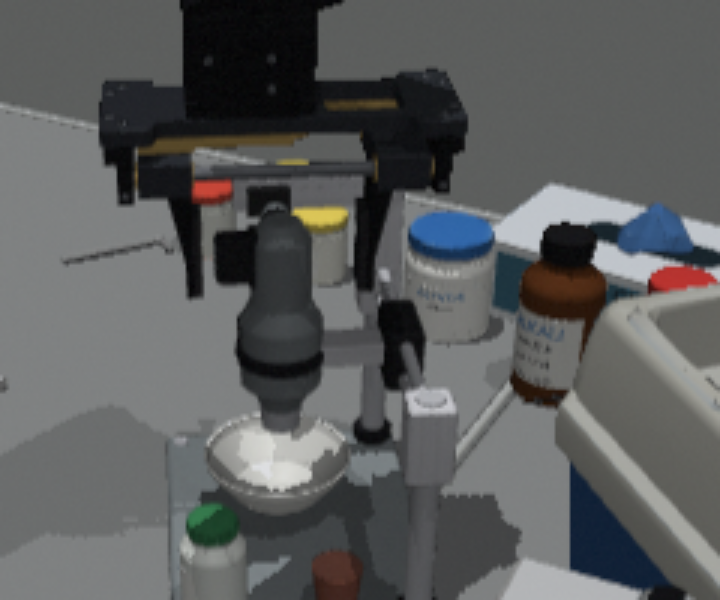

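View pics/c2.png

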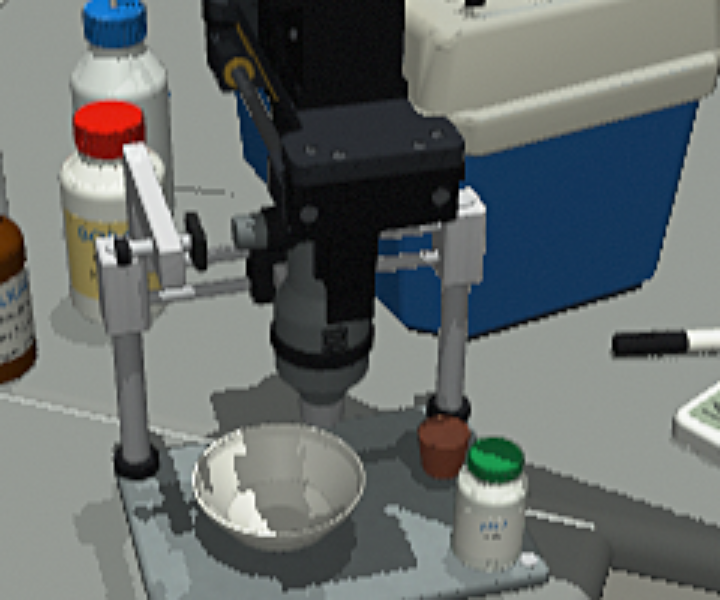

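Call:
servo_tool(rows=[0,0,0,0,0.2,0,0,0,0,0.35,0,0,0,0,0.45,0,0,0,0,0.5,0,0,0,0,0.55,0,0,0,0,0.55,0,0,0,0,0.55], force=22)

```text
time_s: 3.88
tool_pos: [0.4973, 0.3256, 0.1903]
tool_rot: [-171.4, 89.7, 177.5]
force: [-7.7, -0.0, 5.8]
grip_width: 0.0484
```

Run:
```python
from h import *
o=get_obs();f=o["force"];print(o["tool_pos"],(o["tool_pos"][:2]-c)@X*1000,(o["tool_pos"][:2]-c)@Y*1000,f,f[:2]@X,f[:2]@Y,o["wrist_torque"],o["grip_width"])
```

```text
[0.49730768 0.32564664 0.1902587 ] -0.7074581078870128 1.0279468059834684 [-7.71484236 -0.02977441  5.79667254] -7.559453328769812 -1.5408908421108238 [-0.04346052  1.92756013  0.05344963] 0.04841286011710016
```

Call:
servo_tool(rows=[0,0,0,0,0.6,0,0,0,0,0.6,0,0,0,0,0.65,0,0,0,0,0.65,0,0,0,0,0.65], force=22)

```text
time_s: 4.3
tool_pos: [0.4984, 0.3256, 0.1903]
tool_rot: [177.0, 89.9, 165.9]
force: [-5.4, 0.1, 4.5]
grip_width: 0.0398
```

```bash
cat > st.py <<'E'
from h import *
o=get_obs();f=o["force"];print("t",o["time_s"],"loc",((o["tool_pos"][:2]-c)@X*1000).round(2),((o["tool_pos"][:2]-c)@Y*1000).round(2),o["tool_pos"][2].round(4),"F",(f[:2]@X).round(2),(f[:2]@Y).round(2),f[2].round(2),o["wrist_torque"].round(2),"w",o["grip_width"].round(4))
E
python3 st.py
```

```text
Traceback (most recent call last):
  File "st.py", line 2, in <module>
    o=get_obs();f=o["force"];print("t",o["time_s"],"loc",((o["tool_pos"][:2]-c)@X*1000).round(2),((o["tool_pos"][:2]-c)@Y*1000).round(2),o["tool_pos"][2].round(4),"F",(f[:2]@X).round(2),(f[:2]@Y).round(2),f[2].round(2),o["wrist_torque"].round(2),"w",o["grip_width"].round(4))
                                                                                                                                                                                                                                                          ^^^^^^^^^^^^^^^^^^^^^
AttributeError: 'float' object has no attribute 'round'
```

Call:
servo_tool(rows=[-1.5,0.3,0,0,0.65,-1.1,2.3,0,0,0.65,-0.7,4.2,0,0,0.65,-0.3,6.2,0,0,0.65,0.1,8.1,0,0,0.65,0.5,10.1,0,0,0.65,0.9,12.1,0,0,0.65,0.9,12.1,0,0,0.65], force=25)

```text
time_s: 4.97
tool_pos: [0.5008, 0.3379, 0.1903]
tool_rot: [76.0, 90.0, 64.9]
force: [-3.7, 1.2, 5.0]
grip_width: 0.04
```

```bash
sed -i 's/o\["grip_width"\].round(4)/round(o["grip_width"],4)/' st.py; python3 st.py
```

```text
t 4.9667 loc 0.33 13.68 0.1903 F -3.84 0.46 5.04 [0.15 1.28 0.08] w 0.04
```

Call:
servo_tool(rows=[-1,1.2,0,0,0.65,-0.8,2.2,0,0,0.65,-0.6,3.1,0,0,0.65,-0.4,4.1,0,0,0.65,-0.2,5.1,0,0,0.65,-0.2,5.1,0,0,0.65])

```text
time_s: 5.47
tool_pos: [0.5014, 0.3414, 0.1903]
tool_rot: [-13.4, 89.9, -24.6]
force: [1.2, -2.0, 5.3]
grip_width: 0.0397
```

```bash
python3 st.py;python3 - <<'E'
from h import *
o=get_obs()
d=read_camera("wrist");cv2.imwrite("pics/w3.png",cv2.resize(d["frame"][80:300,200:440],None,fx=2.5,fy=2.5))
L=loc(wpts(d["range_z"],d["intrinsics"],d["tool_from_camera"],o["tool_pos"],o["tool_rot"]))
m=(abs(L[:,0])<8)&(L[:,2]>200)&(L[:,2]<216)&(L[:,1]>40)&(L[:,1]<80)
print([(int(e),int(k)) for k,e in zip(*np.histogram(L[m,1],bins=np.arange(40,81,1)))])
d=read_camera("scene");cv2.imwrite("pics/c3.png",cv2.resize(d["frame"][130:330,200:440],None,fx=3,fy=3))
E
```

```text
t 5.4667 loc 0.24 17.33 0.1903 F 1.59 -1.77 5.26 [-0.47  0.51  0.14] w 0.0397
[(40, 87), (41, 102), (42, 99), (43, 98), (44, 100), (45, 206), (46, 90), (47, 82), (48, 87), (49, 82), (50, 83), (51, 95), (52, 80), (53, 85), (54, 88), (55, 87), (56, 93), (57, 83), (58, 96), (59, 46), (60, 86), (61, 110), (62, 126), (63, 129), (64, 128), (65, 342), (66, 64), (67, 52), (68, 60), (69, 58), (70, 41), (71, 9), (72, 109), (73, 123), (74, 134), (75, 127), (76, 129), (77, 135), (78, 132), (79, 120)]
```

View pics/w3.png

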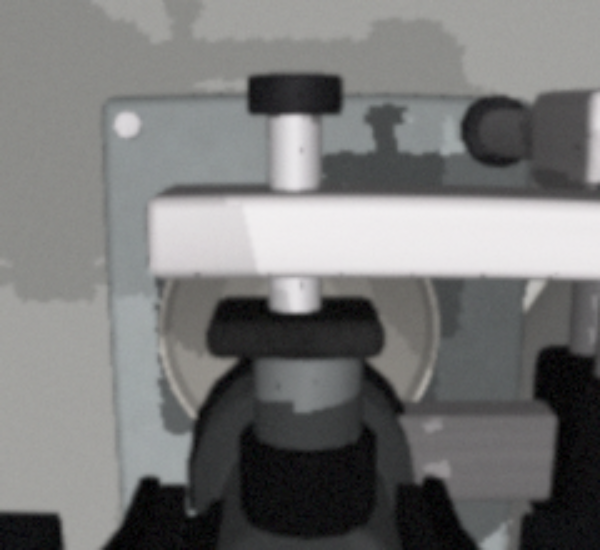

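View pics/c3.png

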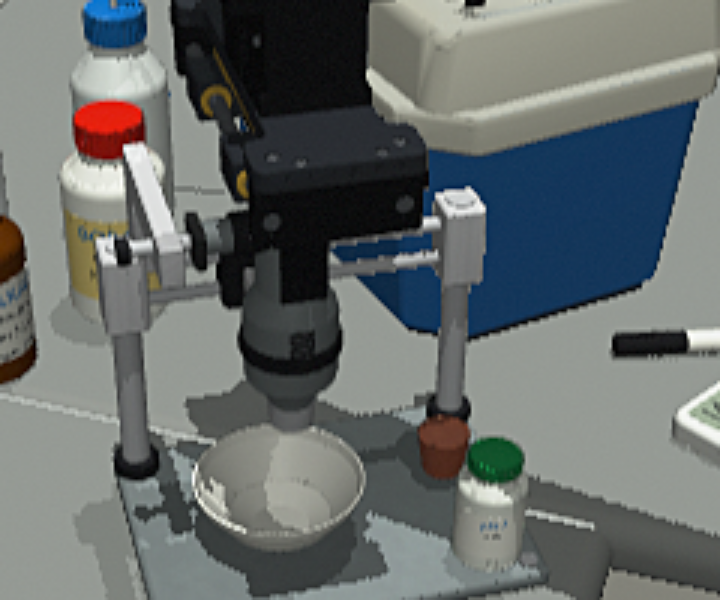

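Call:
servo_tool(rows=[0.2,1,0,0,0.65,0.4,2,0,0,0.65,0.6,2.9,0,0,0.65,0.8,3.9,0,0,0.65,1,4.9,0,0,0.65,1.2,5.9,0,0,0.65,1.4,6.9,0,0,0.65,1.6,7.8,0,0,0.65,1.6,7.8,0,0,0.65])

```text
time_s: 6.32
tool_pos: [0.5028, 0.3487, 0.1902]
tool_rot: [-54.8, 89.9, -66.0]
force: [1.4, -4.0, 5.9]
grip_width: 0.0397
```

```bash
python3 st.py
```

```text
t 6.3167 loc 0.18 24.68 0.1902 F 2.2 -3.68 5.93 [-0.86  0.47  0.08] w 0.0397
```

Call:
servo_tool(rows=[0.2,1,0,0,0.65,0.4,2,0,0,0.65,0.4,2,0,0,0.65])

```text
time_s: 6.57
tool_pos: [0.5032, 0.3505, 0.1903]
tool_rot: [-60.6, 89.9, -71.8]
force: [0.3, -5.1, 5.2]
grip_width: 0.04
```

```bash
python3 st.py
```

```text
t 6.5667 loc 0.19 26.55 0.1903 F 1.28 -4.95 5.25 [-0.97  0.48  0.13] w 0.04
```

Call:
servo_tool(rows=[0.2,1,0,0,0.65,0.4,2,0,0,0.65,0.4,2,0,0,0.65])

```text
time_s: 6.82
tool_pos: [0.5033, 0.3507, 0.1902]
tool_rot: [-91.5, 89.7, -102.8]
force: [-1.2, -8.3, 7.1]
grip_width: 0.0396
```

```bash
python3 st.py
```

```text
t 6.8167 loc 0.21 26.76 0.1902 F 0.46 -8.39 7.07 [-1.79  0.9   0.14] w 0.0396
```

Call:
servo_tool(rows=[-1,0.2,0,0,0.55,-1,0.2,0,0,0.54,-1.5,0.3,0,0,0.53,-2,0.4,0,0,0.52,-2.4,0.5,0,0,0.51,-2.4,0.5,0,0,0.51])

```text
time_s: 7.32
tool_pos: [0.502, 0.351, 0.1901]
tool_rot: [-61.4, 89.7, -72.7]
force: [0.4, -6.9, 6.3]
grip_width: 0.0424
```

```bash
python3 st.py
python3 - <<'E'
from h import *
d=read_camera("wrist");cv2.imwrite("pics/w4.png",cv2.resize(d["frame"][80:300,200:440],None,fx=2.5,fy=2.5))
E
```

```text
t 7.3167 loc -1.04 26.8 0.1901 F 1.77 -6.72 6.28 [-1.74  0.1   0.01] w 0.0424
```

View pics/w4.png

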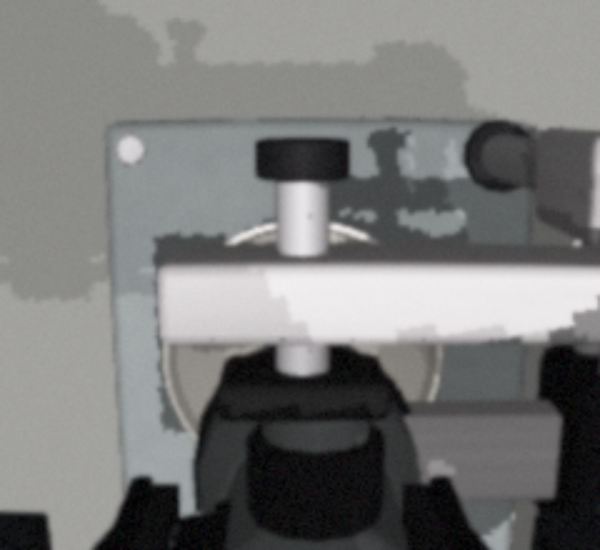

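Call:
servo_tool(rows=[-0.4,0.1,0,0,0.5,-0.8,0.2,0,0,0.49,-1.2,0.2,0,0,0.48,-1.6,0.3,0,0,0.47,-2,0.4,0,0,0.465,-2,0.4,0,0,0.465,-2,0.4,0,0,0.465])

```text
time_s: 7.95
tool_pos: [0.5003, 0.3518, 0.1898]
tool_rot: [-49.9, 89.8, -61.2]
force: [2.3, -5.1, 2.2]
grip_width: 0.0465
```

```bash
python3 st.py
```

```text
t 7.95 loc -2.95 27.28 0.1898 F 3.29 -4.58 2.19 [-1.34 -0.45 -0.04] w 0.0465
```

Call:
servo_tool(rows=[-0.4,0.1,0,0,0.455,-0.8,0.1,0,0,0.445,-1.1,0.2,0,0,0.44,-1.1,0.2,0,0,0.44])

```text
time_s: 8.28
tool_pos: [0.4994, 0.3529, 0.1896]
tool_rot: [-26.8, 89.8, -38.1]
force: [3.3, -3.7, 0.7]
grip_width: 0.0485
```

```bash
python3 st.py
python3 - <<'E'
from h import *
d=read_camera("side");cv2.imwrite("pics/s5.png",cv2.resize(d["frame"][150:270,270:420],None,fx=5,fy=5))
d=read_camera("wrist");cv2.imwrite("pics/w5.png",cv2.resize(d["frame"][80:300,200:440],None,fx=2.5,fy=2.5))
E
```

```text
t 8.2833 loc -3.96 28.18 0.1896 F 3.92 -2.99 0.69 [-0.9  -0.76 -0.05] w 0.0485
```

View pics/s5.png

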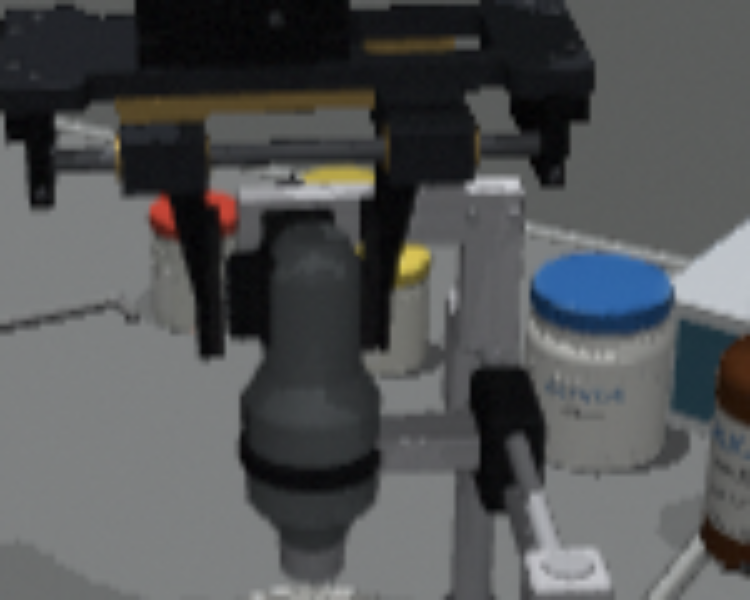

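View pics/w5.png

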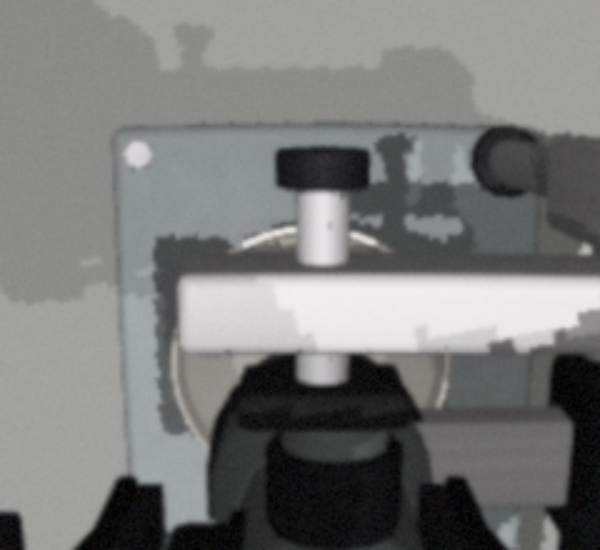

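Call:
servo_tool(rows=[0,0,0,0,0.4,-0.2,-1,0,0,0.3,-0.4,-2,0,0,0.15,1,-2.4,0,0,0,2,-2.5,0,0,0,2,-2.5,0,0,0])

```text
time_s: 8.88
tool_pos: [0.4993, 0.3529, 0.1899]
tool_rot: [133.3, 90.0, 122.2]
force: [0.3, 0.5, -0.8]
grip_width: 0.0777
```

```bash
python3 st.py
```

```text
t 8.8833 loc -4.12 28.09 0.1899 F 0.19 0.53 -0.75 [-0.09  0.12  0.  ] w 0.0777
```

Call:
servo_tool(rows=[0,0,0,0,0,0,0,0,0,0,0,0,8,0,0,0,0,22,0,0,0,0,40,0,0,0,0,60,0,0,0,0,80,0,0,0,0,95,0,0,0,0,105,0,0,0,0,110,0,0])

```text
time_s: 9.72
tool_pos: [0.5, 0.3528, 0.3023]
tool_rot: [51.1, 89.8, 40.0]
force: [-0.6, -0.1, -0.8]
grip_width: 0.0872
```

```bash
python3 st.py
python3 - <<'E'
from h import *
o=get_obs()
d=read_camera("wrist");cv2.imwrite("pics/w6.png",cv2.resize(d["frame"][80:300,200:440],None,fx=2.5,fy=2.5))
L=loc(wpts(d["range_z"],d["intrinsics"],d["tool_from_camera"],o["tool_pos"],o["tool_rot"]));x,y,z=L.T
def show(n,m):
    q=L[m];print(n,len(q),np.percentile(q,[3,50,97],axis=0).round(1).tolist() if len(q) else "")
show("top",(abs(x)<22)&(abs(y-26)<22)&(z>216)&(z<225))
show("trig",(x<-18)&(x>-55)&(abs(y-26)<12)&(z>185)&(z<220))
d=read_camera("side");cv2.imwrite("pics/s6.png",cv2.resize(d["frame"][150:350,270:420],None,fx=3,fy=3))
d=read_camera("scene");cv2.imwrite("pics/c6.png",cv2.resize(d["frame"][130:330,200:440],None,fx=3,fy=3))
E
```

```text
t 9.7167 loc -3.41 28.15 0.3023 F -0.52 -0.22 -0.77 [-0.05  0.03  0.  ] w 0.0872
top 1238 [[-9.3, 15.7, 216.2], [3.3, 27.5, 220.8], [15.4, 38.0, 222.3]]
trig 329 [[-26.3, 20.3, 188.5], [-21.8, 29.9, 212.2], [-18.3, 33.0, 214.4]]
```

View pics/w6.png

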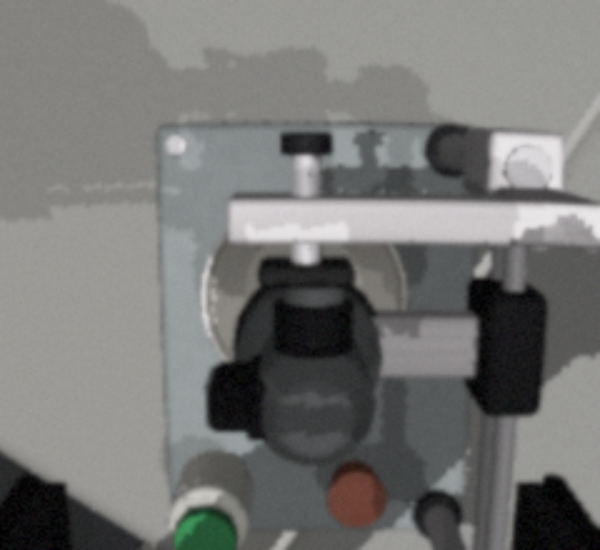

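View pics/s6.png

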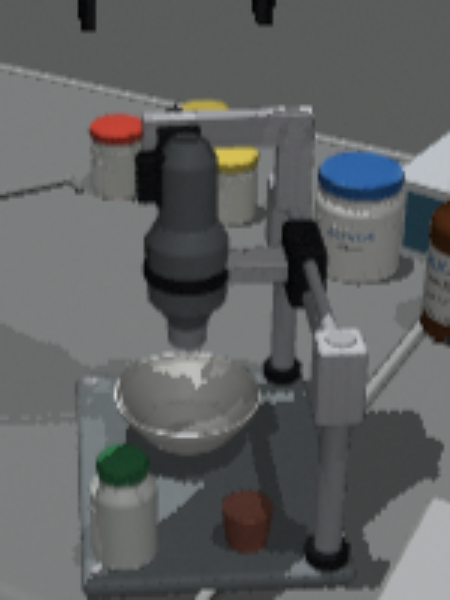

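View pics/c6.png

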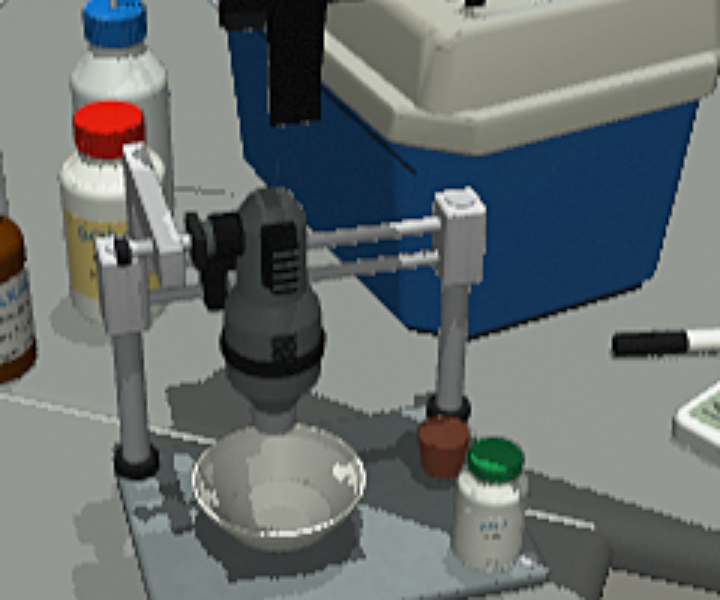

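```bash
python3 -c "
from cell import *
print(sign_off())"
```

```text
the job is handed in; nothing more can be done
None
```

The dryer is over the basin with its trigger caught on the lock and the button held in. I handed the job in at about 10 s; `sign_off` gives no verdict.

- **Squeeze:** I squeezed the trigger fully home, with the finger opening reading 40 mm.
- **Slide:** I slid the dryer about 25 mm towards the pad. The arm's force along the rail then jumped from 5 to 8 N with almost no further movement, which I took as the button's hard stop.
- **Ease and release:** I eased the trigger about 6 mm while holding the dryer against the pad. Then I opened the gripper and lifted clear.

**Last checks:**
- **Trigger:** with the gripper clear, its face is about 7 mm further in than when released. That fits the 8 mm catch point within camera accuracy.
- **Button and dryer:** the button is almost fully inside its collar at the pad, and the nozzle is over the basin.
- **Bottle:** it stands in the same place on the stand's foot.
- **Robot:** nothing touching; the force reading is back near zero.

**Disagreement:** the cameras differed by 2–5 mm on the stand's position. I settled the grip position from the contact forces, which stayed under about 12 N in every reading.

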